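Put microscope parts back with their own kind

ROBOT

A 6-joint arm with a two-finger parallel gripper is mounted at the origin on the work surface. World frame = base frame: x ahead of the robot, y to its left, z up, the work surface at z = 0. Lengths are in m, angles in rad, forces in N, time in s.
With the tool pointing down it reaches from about 0.3 to 0.875 m from the base axis. Payload 6.4 kg.
Tool frame: the origin (TCP) lies at the centre of the arm's flange, where the gripper is bolted on; the fingertips stand 173 mm ahead of it and the grasp point (between the pads) lies r.grasp_offset ahead of it (r.grasp_offset is the distance from the TCP to the grasp point, in m); z points along the fingers, y is the line along which they close (so a half turn about z gives the same grasp; the last joint's range is limited). The gripper opens to 85 mm and grips with 20 to 120 N. Pads are 22 mm wide; open, the fingers measure 114 mm over their backs; the gripper's body (76 mm by 85 mm) begins 54 mm behind the grasp point. The pads swing forward as they close: fully open they stand 13 mm farther back than shut.
Start: joints at [-1.368, 0.181, 1.607, -0, 1.354, -0.206], TCP at [0.229, -0.528, 0.405] pointing down, gripper open.
Joint ranges: [-2.99, 2.99], [-0.89, 2.07], [0.3, 2.58], [-1.14, 4.28], [0, 2.63], [-3.12, 3.12]. Speed limits (rad/s): [2.57, 2.57, 3.01, 3.14, 3.14, 3.14].

INTERFACE

Orientations are given as a unit quaternion [w, x, y, z].
In Python, from plant import r, viewer gives the robot as it stands.
- The arm moves only by the tool jog_arm, never from a script. Its argument "increments" is a list of rows, each an object of numbers: "tx", "ty", "tz": the shift along the tool's x, y, z in mm; "turn": the turn about the tool's z in degrees. In form: [{"tx": .., "ty": .., "tz": .., "turn": ..}, ...]. A call has 1 to 5 rows; each row is the pose to reach, as a shift and turn from the pose commanded when the call began, along the tool's axes at that moment; what a row does not reach only later rows make up. A row lasts 1/8 s, in which the tool goes at most 62.5 mm and 10.7 degrees, less where a joint would pass 70% of its speed; a pose out of reach is approached as far as the arm can. A call with a gripper value outside its range is refused whole. "hand" is the closure in counts, from 0 (fully open) to 255 (shut), set as the call begins (left out, the last holds). The fingers move at their own pace and stop on an object; "squeeze" is the grip in N (left out, the last holds). Time passes only in rows, so rows that repeat a pose let the fingers close. It gives the time, the measured TCP pose, the force, the opening and the grip force at its end, in the units of the state.
- r.read_state(): the state, without advancing time (a new reading comes with each control period).
- viewer.capture(name): name is "side" or "top"; returns a dict with "color" (480x640x3 uint8, red, green, blue), "vfov" (degrees; the focal length in pixels is half the picture's height over the tangent of half this angle, whatever the lens; pixels are square), "cx", "cy" (the principal point, pixels), "k1" (the pictures are not rectified: a ray, as slopes to the right and down, at radius r is drawn at 1 + k1 r^2 times it, then the intrinsics apply), "R" (3x3) and "t" (3): a world point X has camera coordinates R X + t. Camera axes: x right, y down, z forward; pixel columns grow to the right and rows downward; lengths in m; the calibration is good to about 2 mm. A picture is of the moment at which its call begins. There is no depth.
- r.finish_job(): hands the job in; it is judged then, once.
The state is a dict: "time_s": time; "q": joint angles; "qd": joint speeds; "effort": joint torques, N m; "ee_pos": TCP position; "tcp_rot": TCP orientation; "wrist_force": force on the tool from outside, world axes, zero at the start; "torque": the same for the moment, N m; "grip_width": finger opening in m; "gripper_force": force on a finger pad.
Only numpy, scipy, OpenCV 4.12 (cv2) and the standard library are available. Lean on these libraries where they do the work, as an engineer would, in place of code of your own. Each camera call takes 0.05 s, during which the arm holds its last target. There are 200 camera calls.

TASK

The microscope session is over, so clear the bench: put the two objectives, the two eyepieces and the polished ore mount away in the three storage trays, each in the tray whose foam block already holds a part of its own kind. Set each one down gently on the free floor of its tray, upright the same way up as it stands now, and never let one topple on the way. Leave the little oil bottle standing where it is.

Things in the scene. Friction and masses are not known exactly. Their poses are not given: they have to be found in the camera images.
- objective_long_center (a point): High-power objective lens, bright steel, standing on its thread with the slender nose up, 50 mm high, about 140 g: thread 20 mm in diameter for the lower 5 mm, straight barrel 26 mm in diameter from 5 to 31 mm (grip here), then tapering to a 9 mm nose. Point on its axis half-way up, 25 mm above its foot; z up.
- objective_short_center (a point): Low-power objective lens, bright steel, standing on its thread with the broad front lens up, 38 mm high, about 110 g: thread 20 mm in diameter for the lower 5 mm, straight barrel 28 mm in diameter from 5 to 27 mm (grip here), then 24 mm in diameter. Point on its axis half-way up, 19 mm above its foot; z up.
- eyepiece_a_center (a point): An eyepiece standing upright on its sleeve, eyecup up, 52 mm high, about 90 g: bright metal sleeve 30 mm in diameter for the lower 22 mm, black barrel 40 mm in diameter from 22 to 40 mm (grip here), black rubber eyecup 37 mm above. Point on its axis half-way up, 26 mm above its foot; z up. The two eyepieces are alike.
- eyepiece_b_center (a point): An eyepiece standing upright on its sleeve, eyecup up, 52 mm high, about 90 g: bright metal sleeve 30 mm in diameter for the lower 22 mm, black barrel 40 mm in diameter from 22 to 40 mm (grip here), black rubber eyecup 37 mm above. Point on its axis half-way up, 26 mm above its foot; z up. The two eyepieces are alike.
- ore_mount_center (a point): Polished ore specimen: a plain cylinder of pale amber resin 30 mm in diameter and 20 mm high, about 35 g, lying flat with the metallic ore face up. Point at its centre, 10 mm above its foot; z up.
- objective_tray: Shallow white tray, 138 (x) by 188 (y) by 18 mm high, walls 4 mm, fixed; origin at the centre of its underside, z up. Free floor of grey foam, 5 mm above the bench, at x -65 to 65, y -90 to 34 mm. Beyond, to y = 90, a black foam block, top 12 mm above the bench, in which an objective (top at 57 mm) is firmly seated at x 0, y 62 mm and stays. The two loose objectives belong here.
- eyepiece_tray: Shallow white tray, 138 (x) by 188 (y) by 18 mm high, walls 4 mm, fixed; origin at the centre of its underside, z up. Free floor of grey foam, 5 mm above the bench, at x -65 to 65, y -90 to 34 mm. Beyond, to y = 90, a black foam block, top 12 mm above the bench, in which an eyepiece (top at 58 mm) is firmly seated at x 0, y 62 mm and stays. The two loose eyepieces belong here.
- mount_tray: Shallow white tray, 138 (x) by 188 (y) by 18 mm high, walls 4 mm, fixed; origin at the centre of its underside, z up. Free floor of grey foam, 5 mm above the bench, at x -65 to 65, y -90 to 34 mm. Beyond, to y = 90, a black foam block, top 12 mm above the bench, in which an ore mount (top at 26 mm) is firmly seated at x 0, y 62 mm and stays. The loose ore mount belongs here.
- oil_bottle_center (a point): Small amber glass bottle of immersion oil with a pale label and a black cap, 25 mm in diameter, 60 mm high, standing loose on the bench among the parts; not to be moved. Point on its axis half-way up, 30 mm above the bench.

How it is judged:
At the end, for the whole second after the job is handed in: All five parts stand upright (within 7 degrees), released and at rest, feet on the free foam floor (within 4 mm) of their kind's tray: axes within 60 mm of the tray's middle in its x and at -85 to +30 mm in its y. The oil bottle is upright, within 25 mm of its start (x of objective_long_center in the frame of objective_tray between -0.06 and 0.06 m and y of objective_long_center in the frame of objective_tray between -0.085 and 0.03 m and z of objective_long_center in the frame of objective_tray between 0.026 and 0.034 m and angle between each of objective_long_center, objective_short_center, eyepiece_a_center, eyepiece_b_center, ore_mount_center, oil_bottle_center's own z axis and vertical below 0.12 rad and linear speed of each of objective_long, objective_short, eyepiece_a, eyepiece_b, ore_mount below 0.02 m/s and contact force between each of objective_long, objective_short, eyepiece_a, eyepiece_b, ore_mount and the fingers below 0.05 N and x of objective_short_center in the frame of objective_tray between -0.06 and 0.06 m and y of objective_short_center in the frame of objective_tray between -0.085 and 0.03 m and z of objective_short_center in the frame of objective_tray between 0.02 and 0.028 m and x of eyepiece_a_center in the frame of eyepiece_tray between -0.06 and 0.06 m and y of eyepiece_a_center in the frame of eyepiece_tray between -0.085 and 0.03 m and z of eyepiece_a_center in the frame of eyepiece_tray between 0.027 and 0.035 m and x of eyepiece_b_center in the frame of eyepiece_tray between -0.06 and 0.06 m and y of eyepiece_b_center in the frame of eyepiece_tray between -0.085 and 0.03 m and z of eyepiece_b_center in the frame of eyepiece_tray between 0.027 and 0.035 m and x of ore_mount_center in the frame of mount_tray between -0.06 and 0.06 m and y of ore_mount_center in the frame of mount_tray between -0.085 and 0.03 m and z of ore_mount_center in the frame of mount_tray between 0.011 and 0.019 m and distance of oil_bottle_center from where it was at the start of the episode below 0.025 m); the robot touches nothing.
It fails at once if an objective, an eyepiece or the ore mount is toppled (leans more than 45 degrees) (angle between any of objective_long_center, objective_short_center, eyepiece_a_center, eyepiece_b_center, ore_mount_center's own z axis and vertical above 0.79 rad).
It fails at once if an objective, an eyepiece or the ore mount is dropped or slammed into its tray (over 60 N) (contact force between any of objective_long, objective_short and objective_tray above 60 N or contact force between any of eyepiece_a, eyepiece_b and eyepiece_tray above 60 N or contact force between ore_mount and mount_tray above 60 N).
It fails at once if the oil bottle is knocked over or shifted by more than 25 mm (angle between oil_bottle_center's own z axis and vertical above 0.5 rad or distance of oil_bottle_center from where it was at the start of the episode above 0.025 m).
It also fails if it takes over 125 s, if anything falls off the work surface, if the arm or the gripper's body presses on something with over 40 N, if the wrist force passes 120 N, or if a joint passes its speed limit or range.

## Working session

There is one attempt and no reset: what is moved stays moved. The work goes in short steps, Python scripts to look and compute and a tool call to move; the robot and the scene stay as the last step left them, time stands still between calls to the robot, and variables do not carry over. Pictures are saved under pics/ and viewed, at most 14 in all, crops included, and the job is handed in when it is done.

Besides the shell and the picture viewer there is one more tool, called after "Call:" as a command line: name --argument value ..., lists and objects as JSON in quotes. jog_arm: Moves the arm, as the interface text tells. Its arguments: {"type":"object","properties":{"increments":{"type":"array","items":{"type":"object","properties":{"tx":{"type":"number"},"ty":{"type":"number"},"tz":{"type":"number"},"turn":{"type":"number"}}}},"hand":{"type":"number"},"squeeze":{"type":"number"}},"required":["increments"]}

```bash
mkdir -p pics; ls
python3 - <<'E'
from plant import r, viewer
import cv2,pickle,numpy as np
s=r.read_state(); print({k:np.round(v,3) for k,v in s.items()}, r.grasp_offset)
for n in("top","side"):
    c=viewer.capture(n); pickle.dump(c,open(f"{n}0.pkl","wb")); cv2.imwrite(f"pics/{n}0.png",c["color"][:,:,::-1])
    print(n,{k:np.round(v,3).tolist() for k,v in c.items() if k!="color"})
E
```

```text
pics
{'time_s': np.float64(0.0), 'q': array([-1.368,  0.182,  1.608, -0.   ,  1.354, -0.206]), 'qd': array([-0.002,  0.001,  0.   ,  0.001, -0.   ,  0.002]), 'effort': array([ 0.0000e+00, -4.4487e+01, -3.5134e+01, -0.0000e+00,  9.0000e-03,
        0.0000e+00]), 'ee_pos': array([ 0.229, -0.527,  0.404]), 'tcp_rot': array([-0.001,  0.979,  0.203, -0.   ]), 'wrist_force': array([ 0.148,  0.906, -0.207]), 'torque': array([-0.028, -0.002, -0.042]), 'gripper_force': np.float64(0.0), 'grip_width': np.float64(0.085)} 0.1547
top {'vfov': 53.153, 'cx': 318.163, 'cy': 243.647, 'k1': 0.04, 'R': [[-0.018, -1.0, 0.017], [-0.981, 0.014, -0.196], [0.195, -0.02, -0.981]], 't': [0.01, 0.521, 0.991]}
side {'vfov': 56.543, 'cx': 315.353, 'cy': 240.656, 'k1': -0.065, 'R': [[0.914, -0.404, -0.014], [-0.319, -0.699, -0.64], [0.249, 0.59, -0.768]], 't': [-0.471, 0.19, 0.679]}
```

View pics/top0.png

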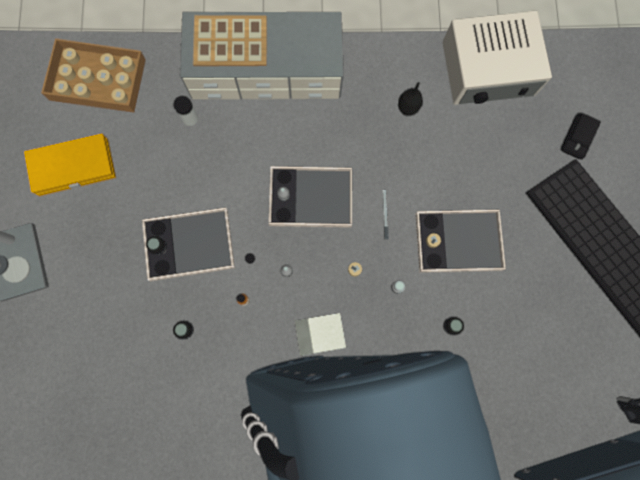

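View pics/side0.png

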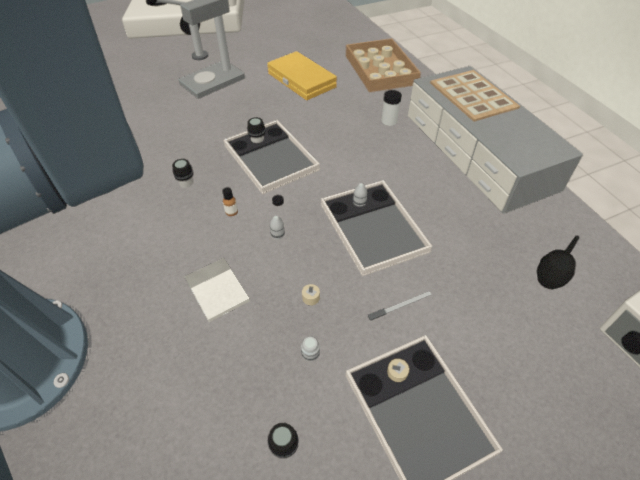

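The top view shows these parts:
- Eyepieces at (183,329) and (454,326), long objective at (286,270), ore mount at (355,269), short objective at (399,287).
- Oil bottle at (242,298), with a small black distractor at (250,258).
- Trays: eyepiece at (190,243), objective at (311,196), mount at (460,240).

The side view agrees. Next I'll enlarge the work area to pick out features.

```bash
cat > h.py <<'E'
import numpy as np,cv2,pickle
def ray(c,px):
    f=240/np.tan(np.radians(c["vfov"])/2)
    K=np.array([[f,0,c["cx"]],[0,f,c["cy"]],[0,0,1.]])
    u=cv2.undistortPoints(np.array(px,float).reshape(-1,1,2),K,np.array([c["k1"],0,0,0.]))[:,0]
    R=np.array(c["R"]);t=np.array(c["t"])
    return -R.T@t, np.c_[u,np.ones(len(u))]@R
def onplane(c,px,z):
    o,d=ray(c,px); return (o+d*((z-o[2])/d[:,2])[:,None])[:,:2]
def proj(c,X):
    f=240/np.tan(np.radians(c["vfov"])/2)
    p=np.array(X)@np.array(c["R"]).T+c["t"]; u=p[:,:2]/p[:,2:]
    return u*(1+c["k1"]*(u**2).sum(1,keepdims=True))*f+[c["cx"],c["cy"]]
E
python3 - <<'E'
from h import *
t=pickle.load(open("top0.pkl","rb"));s=pickle.load(open("side0.pkl","rb"))
im=t["color"]; hsv=cv2.cvtColor(im,cv2.COLOR_RGB2HSV)
w=((hsv[...,2]>195)).astype(np.uint8)
cs,_=cv2.findContours(w,cv2.RETR_EXTERNAL,cv2.CHAIN_APPROX_NONE)
for c in cs:
    x,y,W,H=cv2.boundingRect(c)
    if 75<W<110 and 50<H<90 and y>150:
        p=onplane(t,c[:,0],0.018); (cc,sz,a)=cv2.minAreaRect(p.astype(np.float32)*1000)
        print(x,y,W,H,np.round(cc),np.round(sz),round(a,1))
def crop(im,x0,y0,w,h,k): return cv2.resize(im[y0:y0+h,x0:x0+w],None,fx=k,fy=k,interpolation=cv2.INTER_CUBIC)
C=[(183,329),(454,326),(286,270),(355,269),(399,287),(242,298)]
D=[(182,172),(283,438),(277,226),(311,294),(310,347),(230,203)]
rows=[np.hstack([crop(i,x-16,y-16,32,32,4) for x,y in L]) for i,L in((t["color"],C),(s["color"],D))]
cv2.imwrite("pics/z.png",np.vstack(rows)[:,:,::-1])
E
```

```text
(no output)
```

View pics/z.png

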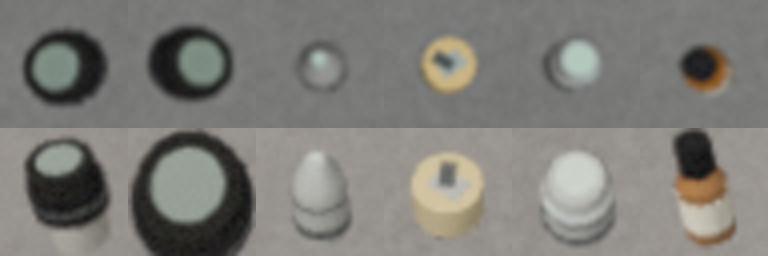

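The crops show the green lens discs, the ore face and the bottle cap clearly in both views, with lens centres near (181,330), (456.5,326.5), (285.5,268.5) and (400,286.5). I'll locate the parts from both views, and the trays with a looser mask.

Run:
```python
from h import *
t=pickle.load(open("top0.pkl","rb"));s=pickle.load(open("side0.pkl","rb"))
N=["epL","epR","long","ore","short","bottle"];Z=[.052,.052,.05,.02,.038,.06]
T=[(181,329.6),(456.4,326.3),(285.4,268.3),(354.8,268.8),(399.6,286.3),(240.6,298.3)]
S=[(180.6,163.8),(281.3,435.8),(276,216.6),(310.6,289.8),(309.6,342.6),(226.4,189.3)]
for n,z,a,b in zip(N,Z,T,S): print(n,np.round(onplane(t,[a],z)*1000),np.round(onplane(s,[b],z)*1000))
im=t["color"];mn=im.min(2)
print(mn[200,262:360].tolist())
for th in(130,150,165):
  w=(mn>th).astype(np.uint8); w=cv2.morphologyEx(w,cv2.MORPH_CLOSE,np.ones((3,3)))
  cs,_=cv2.findContours(w,cv2.RETR_EXTERNAL,cv2.CHAIN_APPROX_NONE)
  for c in cs:
    x,y,W,H=cv2.boundingRect(c)
    if 60<W<110 and 45<H<90 and 150<y<280:
        p=onplane(t,c[:,0],0.018); (cc,sz,a)=cv2.minAreaRect(p.astype(np.float32)*1000)
        print(th,x,y,W,H,np.round(cc),np.round(sz),round(a,1))
```

```text
epL [[343. 290.]] [[345. 289.]]
epR [[ 340. -285.]] [[ 343. -285.]]
long [[468.  73.]] [[471.  73.]]
ore [[469. -79.]] [[472. -78.]]
short [[ 427. -173.]] [[ 430. -174.]]
bottle [[405. 167.]] [[408. 169.]]
[122, 121, 116, 117, 116, 113, 122, 154, 172, 135, 73, 45, 48, 48, 47, 50, 47, 45, 55, 68, 79, 85, 88, 82, 64, 51, 48, 46, 46, 47, 46, 45, 47, 57, 78, 92, 94, 93, 92, 92, 94, 93, 93, 94, 92, 95, 93, 94, 92, 93, 94, 93, 92, 92, 91, 95, 93, 93, 94, 93, 93, 94, 92, 93, 94, 93, 93, 94, 93, 94, 93, 92, 94, 93, 92, 93, 92, 93, 93, 93, 93, 94, 94, 93, 92, 91, 90, 101, 140, 167, 139, 121, 118, 119, 119, 123, 121, 120]
130 417 209 89 64 [ 531. -320.] [143. 189.] 0.6
130 142 207 93 74 [533. 292.] [143. 191.] 8.1
130 268 166 85 61 [640.  17.] [192. 143.] 89.2
150 417 210 88 62 [ 531. -319.] [139. 188.] 0.5
150 142 208 92 73 [533. 293.] [139. 189.] 7.9
150 269 166 83 60 [640.  18.] [188. 139.] 88.3
```

Call:
jog_arm --increments '[{"tx": 40,"ty": -35.5,"tz": 15,"turn": 4.7},{"tx": 80,"ty": -71,"tz": 30,"turn": 9.4},{"tx": 120,"ty": -106,"tz": 45,"turn": 14.1},{"tx": 160,"ty": -142,"tz": 60,"turn": 18.8},{"tx": 199,"ty": -177,"tz": 75,"turn": 23.4}]' --hand 60 --squeeze 40

```text
time_s: 0.72
ee_pos: [0.3411, -0.2843, 0.329]
tcp_rot: [-0.0, 1.0, -0.001, 0.0]
wrist_force: [0.0, -0.7, 0.3]
grip_width: 0.0651
gripper_force: 0.0
```

Call:
jog_arm --increments '[{"tz": 0},{"tz": 0}]'

```text
invalid input
```

Call:
jog_arm --increments '[{"tx": 0,"ty": 1,"tz": 40,"turn": 0},{"tx": 0,"ty": 1,"tz": 80,"turn": 0},{"tx": 0,"ty": 1,"tz": 115,"turn": 0},{"tx": 0,"ty": 1,"tz": 135,"turn": 0},{"tx": 0,"ty": 1,"tz": 147,"turn": 0}]' --hand 60 --squeeze 40

```text
time_s: 1.35
ee_pos: [0.3405, -0.2866, 0.1814]
tcp_rot: [-0.001, 1.0, 0.0, -0.001]
wrist_force: [0.0, -0.5, 0.3]
grip_width: 0.0653
gripper_force: 0.0
```

Run:
```python
from plant import r, viewer
import cv2,numpy as np
t=viewer.capture("top")["color"];s=viewer.capture("side")["color"]
a=cv2.resize(t[280:380,400:500],(400,400));b=cv2.resize(s[330:480,210:360],(400,400))
cv2.imwrite("pics/g1.png",np.hstack([a,b])[:,:,::-1]); print(r.read_state()["ee_pos"])
```

```text
[ 0.34047168 -0.28666449  0.1816722 ]
```

View pics/g1.png

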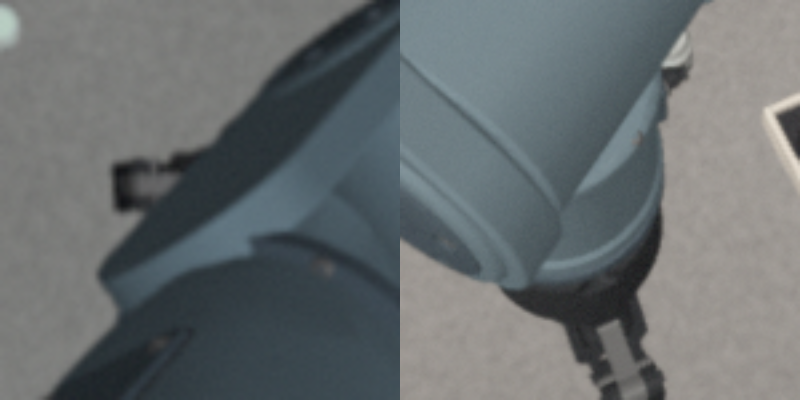

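Both views show the arm hiding the eyepiece, with no contact force so far. I'll close and check the opening, which should be 40 mm.

Call:
jog_arm --increments '[{"tx": 0,"ty": 0,"tz": 0,"turn": 0},{"tx": 0,"ty": 0,"tz": 0,"turn": 0},{"tx": 0,"ty": 0,"tz": 0,"turn": 0},{"tx": 0,"ty": 0,"tz": 0,"turn": 0}]' --hand 255 --squeeze 40

```text
time_s: 1.95
ee_pos: [0.3412, -0.2875, 0.1837]
tcp_rot: [0.001, 1.0, 0.0, 0.001]
wrist_force: [0.2, 1.7, 6.5]
grip_width: 0.038
gripper_force: 39.9
```

Call:
jog_arm --increments '[{"tx": 0,"ty": 0,"tz": -3,"turn": 0},{"tx": 0,"ty": 0,"tz": -10,"turn": 0},{"tx": 0,"ty": 0,"tz": -20,"turn": 0}]' --hand 255 --squeeze 40

```text
time_s: 2.33
ee_pos: [0.3408, -0.287, 0.2032]
tcp_rot: [-0.0, 1.0, 0.0, -0.0]
wrist_force: [0.7, 0.5, -0.8]
grip_width: 0.0382
gripper_force: 40.1
```

Call:
jog_arm --increments '[{"tx": 0,"ty": 0,"tz": -25,"turn": 0},{"tx": 0,"ty": 0,"tz": -55,"turn": 0},{"tx": 3,"ty": -7,"tz": -80,"turn": 0},{"tx": 10,"ty": -25,"tz": -85,"turn": 0},{"tx": 22,"ty": -55,"tz": -85,"turn": 0}]' --hand 255 --squeeze 40

```text
time_s: 2.95
ee_pos: [0.3631, -0.2323, 0.2893]
tcp_rot: [0.001, 1.0, -0.001, 0.001]
wrist_force: [0.2, 0.1, -1.0]
grip_width: 0.0378
gripper_force: 40.2
```

Call:
jog_arm --increments '[{"tx": 17,"ty": -41,"tz": 0,"turn": 0},{"tx": 34,"ty": -82,"tz": 0,"turn": 0},{"tx": 51,"ty": -123,"tz": 0,"turn": 0},{"tx": 68,"ty": -164,"tz": 0,"turn": 0},{"tx": 85,"ty": -205,"tz": 0,"turn": 0}]' --hand 255 --squeeze 40

```text
time_s: 3.58
ee_pos: [0.4481, -0.0256, 0.2885]
tcp_rot: [0.0, 1.0, 0.0, 0.001]
wrist_force: [0.4, -0.5, -0.5]
grip_width: 0.0377
gripper_force: 40.2
```

Call:
jog_arm --increments '[{"tx": 17,"ty": -41,"tz": 0,"turn": 0},{"tx": 34,"ty": -82,"tz": 0,"turn": 0},{"tx": 51,"ty": -123,"tz": 0,"turn": 0},{"tx": 68,"ty": -164,"tz": 0,"turn": 0},{"tx": 82,"ty": -200,"tz": 0,"turn": 0}]' --hand 255 --squeeze 40

```text
time_s: 4.2
ee_pos: [0.53, 0.1746, 0.2884]
tcp_rot: [-0.0, 1.0, 0.0, 0.0]
wrist_force: [0.1, -1.0, 0.1]
grip_width: 0.0377
gripper_force: 40.3
```

Call:
jog_arm --increments '[{"tx": 14,"ty": -35,"tz": 0,"turn": 0},{"tx": 25,"ty": -63,"tz": 0,"turn": 0},{"tx": 33,"ty": -83,"tz": 0,"turn": 0},{"tx": 37,"ty": -95,"tz": 0,"turn": 0},{"tx": 37,"ty": -95,"tz": 0,"turn": 0}]' --hand 255 --squeeze 40

```text
time_s: 4.82
ee_pos: [0.5665, 0.2684, 0.2879]
tcp_rot: [0.0, 1.0, 0.001, 0.0]
wrist_force: [-0.3, 0.5, -1.0]
grip_width: 0.0376
gripper_force: 40.3
```

Run:
```python
from plant import r, viewer
import cv2,numpy as np
s=viewer.capture("side")["color"]
cv2.imwrite("pics/g2.png",cv2.resize(s[60:260,140:400],None,fx=2,fy=2)[:,:,::-1]); print(r.read_state()["ee_pos"])
```

```text
[0.56641659 0.2678037  0.28775624]
```

View pics/g2.png

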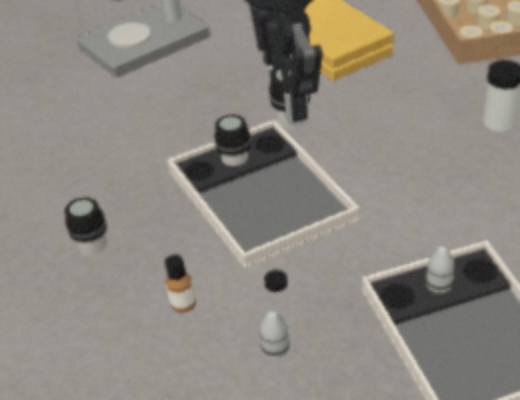

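The eyepiece hangs upright in the gripper above the tray. I'll lower it and feel for contact.

Call:
jog_arm --increments '[{"tx": 0,"ty": 0,"tz": 30,"turn": 0},{"tx": 0,"ty": 0,"tz": 60,"turn": 0},{"tx": 0,"ty": 0,"tz": 82,"turn": 0},{"tx": 0,"ty": 0,"tz": 92,"turn": 0},{"tx": 0,"ty": 0,"tz": 96,"turn": 0}]' --hand 255 --squeeze 40

```text
time_s: 5.5
ee_pos: [0.5667, 0.2678, 0.1915]
tcp_rot: [0.0, 1.0, 0.0, -0.0]
wrist_force: [0.4, 1.1, -0.7]
grip_width: 0.038
gripper_force: 40.3
```

Call:
jog_arm --increments '[{"tx": 0,"ty": 0,"tz": 1,"turn": 0},{"tx": 0,"ty": 0,"tz": 2,"turn": 0},{"tx": 0,"ty": 0,"tz": 2,"turn": 0}]' --hand 255 --squeeze 40

```text
time_s: 5.88
ee_pos: [0.5668, 0.2681, 0.1903]
tcp_rot: [-0.0, 1.0, 0.0, 0.0]
wrist_force: [-0.1, 0.2, -0.6]
grip_width: 0.038
gripper_force: 40.3
```

Call:
jog_arm --increments '[{"tx": 0,"ty": 0,"tz": 1,"turn": 0},{"tx": 0,"ty": 0,"tz": 2,"turn": 0},{"tx": 0,"ty": 0,"tz": 2,"turn": 0}]' --hand 255 --squeeze 40

```text
time_s: 6.25
ee_pos: [0.5669, 0.2681, 0.1888]
tcp_rot: [-0.0, 1.0, 0.0, 0.0]
wrist_force: [-1.7, -0.9, 6.3]
grip_width: 0.0379
gripper_force: 40.9
```

Contact came at .189, as predicted. I'll release and rise.

Call:
jog_arm --increments '[{"tx": 0,"ty": 0,"tz": 0,"turn": 0},{"tx": 0,"ty": 0,"tz": 0,"turn": 0},{"tx": 0,"ty": 0,"tz": 0,"turn": 0},{"tx": 0,"ty": 0,"tz": 0,"turn": 0}]' --hand 75

```text
time_s: 6.75
ee_pos: [0.5666, 0.2679, 0.1876]
tcp_rot: [0.0, 1.0, 0.0, -0.0]
wrist_force: [-0.6, -0.1, -0.3]
grip_width: 0.0605
gripper_force: 0.0
```

Call:
jog_arm --increments '[{"tx": 0,"ty": 0,"tz": -15,"turn": 0},{"tx": 0,"ty": 0,"tz": -40,"turn": 0},{"tx": 0,"ty": 0,"tz": -70,"turn": 0},{"tx": 0,"ty": 0,"tz": -90,"turn": 0},{"tx": -20,"ty": 0,"tz": -100,"turn": 0}]'

```text
time_s: 7.38
ee_pos: [0.5477, 0.2679, 0.2903]
tcp_rot: [-0.001, 1.0, -0.0, 0.002]
wrist_force: [-1.0, 0.4, -0.0]
grip_width: 0.0607
gripper_force: 0.0
```

Call:
jog_arm --increments '[{"tx": -40,"ty": -4,"tz": 0,"turn": 0},{"tx": -85,"ty": -9,"tz": 0,"turn": 0},{"tx": -130,"ty": -14,"tz": 0,"turn": 0},{"tx": -175,"ty": -19,"tz": 0,"turn": 0},{"tx": -203,"ty": -22,"tz": 0,"turn": 0}]' --hand 60

```text
time_s: 8.0
ee_pos: [0.3416, 0.2899, 0.288]
tcp_rot: [-0.0, 1.0, 0.001, -0.0]
wrist_force: [0.9, 0.9, -0.0]
grip_width: 0.0654
gripper_force: 0.0
```

Call:
jog_arm --increments '[{"tx": 0,"ty": 0,"tz": 15,"turn": 0},{"tx": 0,"ty": 0,"tz": 45,"turn": 0},{"tx": 0,"ty": 0,"tz": 75,"turn": 0},{"tx": 0,"ty": 0,"tz": 97,"turn": 0},{"tx": 0,"ty": 0,"tz": 105,"turn": 0}]'

```text
time_s: 8.62
ee_pos: [0.3438, 0.2895, 0.1812]
tcp_rot: [0.001, 1.0, -0.0, -0.001]
wrist_force: [0.3, -0.5, -0.7]
grip_width: 0.0654
gripper_force: 0.0
```

Call:
jog_arm --increments '[{"tx": 0,"ty": 0,"tz": 0,"turn": 0},{"tx": 0,"ty": 0,"tz": 0,"turn": 0},{"tx": 0,"ty": 0,"tz": 0,"turn": 0},{"tx": 0,"ty": 0,"tz": 0,"turn": 0}]' --hand 255 --squeeze 40

```text
time_s: 9.12
ee_pos: [0.3439, 0.29, 0.1833]
tcp_rot: [-0.0, 1.0, 0.0, 0.001]
wrist_force: [-0.0, 0.8, 1.7]
grip_width: 0.0378
gripper_force: 40.1
```

Call:
jog_arm --increments '[{"tx": 0,"ty": 0,"tz": -3,"turn": 0},{"tx": 0,"ty": 0,"tz": -10,"turn": 0},{"tx": 0,"ty": 0,"tz": -20,"turn": 0}]'

```text
time_s: 9.5
ee_pos: [0.3435, 0.2899, 0.2032]
tcp_rot: [0.0, 1.0, 0.0, -0.0]
wrist_force: [-0.0, -0.2, -0.7]
grip_width: 0.0379
gripper_force: 40.1
```

Call:
jog_arm --increments '[{"tx": 0,"ty": 0,"tz": -25,"turn": 0},{"tx": 3,"ty": 0,"tz": -45,"turn": 0},{"tx": 15,"ty": 3,"tz": -50,"turn": 0},{"tx": 40,"ty": 8,"tz": -50,"turn": 0},{"tx": 75,"ty": 14,"tz": -50,"turn": 0}]'

```text
time_s: 10.12
ee_pos: [0.4193, 0.2756, 0.2525]
tcp_rot: [0.0, 1.0, 0.001, -0.0]
wrist_force: [-0.1, 0.5, -1.2]
grip_width: 0.0379
gripper_force: 40.2
```

Call:
jog_arm --increments '[{"tx": 35,"ty": 7,"tz": 0,"turn": 0},{"tx": 60,"ty": 12,"tz": 0,"turn": 0},{"tx": 77,"ty": 15,"tz": 0,"turn": 0},{"tx": 85,"ty": 16,"tz": 0,"turn": 0},{"tx": 85,"ty": 16,"tz": 0,"turn": 0}]'

```text
time_s: 10.75
ee_pos: [0.5036, 0.2599, 0.2524]
tcp_rot: [0.0, 1.0, 0.0, -0.0]
wrist_force: [-0.1, 0.5, -1.0]
grip_width: 0.0379
gripper_force: 40.2
```

Call:
jog_arm --increments '[{"tx": 0,"ty": 0,"tz": 15,"turn": 0},{"tx": 0,"ty": 0,"tz": 35,"turn": 0},{"tx": 0,"ty": 0,"tz": 52,"turn": 0},{"tx": 0,"ty": 0,"tz": 60,"turn": 0},{"tx": 0,"ty": 0,"tz": 62,"turn": 0}]'

```text
time_s: 11.38
ee_pos: [0.5033, 0.26, 0.19]
tcp_rot: [0.0, 1.0, 0.0, -0.001]
wrist_force: [-0.1, -0.3, -0.7]
grip_width: 0.0381
gripper_force: 40.2
```

Call:
jog_arm --increments '[{"tx": 0,"ty": 0,"tz": 1,"turn": 0},{"tx": 0,"ty": 0,"tz": 1.5,"turn": 0},{"tx": 0,"ty": 0,"tz": 2,"turn": 0},{"tx": 0,"ty": 0,"tz": 2,"turn": 0}]'

```text
time_s: 11.88
ee_pos: [0.5037, 0.26, 0.1889]
tcp_rot: [-0.0, 1.0, 0.0, 0.0]
wrist_force: [-0.9, -0.9, 0.1]
grip_width: 0.0379
gripper_force: 40.2
```

Call:
jog_arm --increments '[{"tx": 0,"ty": 0,"tz": 0,"turn": 0},{"tx": 0,"ty": 0,"tz": 0,"turn": 0},{"tx": 0,"ty": 0,"tz": 0,"turn": 0},{"tx": 0,"ty": 0,"tz": 0,"turn": 0}]' --hand 75

```text
time_s: 12.38
ee_pos: [0.5036, 0.26, 0.1887]
tcp_rot: [-0.0, 1.0, 0.0, 0.0]
wrist_force: [-0.1, -0.5, -0.2]
grip_width: 0.0603
gripper_force: 0.0
```

Call:
jog_arm --increments '[{"tx": 0,"ty": 0,"tz": -15,"turn": 0},{"tx": 0,"ty": 0,"tz": -40,"turn": 0},{"tx": 0,"ty": 0,"tz": -70,"turn": 0},{"tx": 0,"ty": 0,"tz": -95,"turn": 0},{"tx": -4,"ty": 22,"tz": -100,"turn": 0}]'

```text
time_s: 13.0
ee_pos: [0.5004, 0.2384, 0.2918]
tcp_rot: [-0.001, 1.0, 0.001, 0.003]
wrist_force: [1.1, 0.2, 0.1]
grip_width: 0.0604
gripper_force: 0.0
```

Call:
jog_arm --increments '[{"tx": -8,"ty": 40,"tz": 0,"turn": 0},{"tx": -16,"ty": 85,"tz": 0,"turn": 0},{"tx": -24,"ty": 125,"tz": 0,"turn": 0},{"tx": -30,"ty": 155,"tz": 0,"turn": 0},{"tx": -30,"ty": 165,"tz": 0,"turn": 0}]'

```text
time_s: 13.62
ee_pos: [0.4687, 0.071, 0.2883]
tcp_rot: [0.0, 1.0, -0.001, -0.001]
wrist_force: [0.6, -0.0, -1.0]
grip_width: 0.0598
gripper_force: 0.0
```

Run:
```python
from plant import r, viewer
import cv2,numpy as np
s=viewer.capture("side")["color"]
cv2.imwrite("pics/g3.png",cv2.resize(s[60:280,160:440],None,fx=2,fy=2)[:,:,::-1]); print(r.read_state()["ee_pos"])
```

```text
[0.46925903 0.07090911 0.28847307]
```

View pics/g3.png

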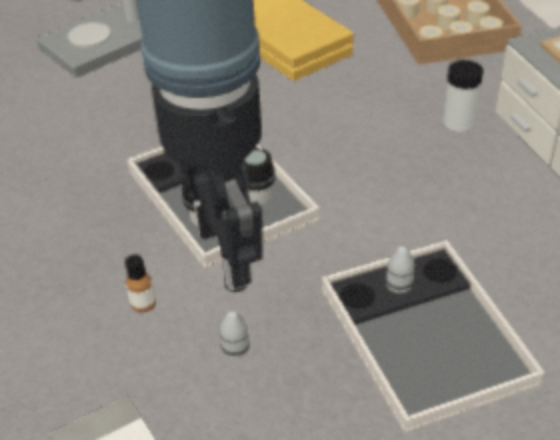

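Both eyepieces stand in their tray at about (255,175) and, partly hidden, (190,195). The gripper is above the long objective at (234,335).

Call:
jog_arm --increments '[{"tx": 0,"ty": -2,"tz": 20,"turn": 0},{"tx": 0,"ty": -2,"tz": 50,"turn": 0},{"tx": 0,"ty": -2,"tz": 80,"turn": 0},{"tx": 0,"ty": -2,"tz": 102,"turn": 0},{"tx": 0,"ty": -2,"tz": 110,"turn": 0}]'

```text
time_s: 14.3
ee_pos: [0.469, 0.0756, 0.1772]
tcp_rot: [-0.0, 1.0, 0.001, -0.001]
wrist_force: [-0.1, -0.2, 0.1]
grip_width: 0.0605
gripper_force: 0.0
```

Call:
jog_arm --increments '[{"tx": 0,"ty": 0,"tz": 0,"turn": 0},{"tx": 0,"ty": 0,"tz": 0,"turn": 0},{"tx": 0,"ty": 0,"tz": 0,"turn": 0},{"tx": 0,"ty": 0,"tz": 0,"turn": 0},{"tx": 0,"ty": 0,"tz": 0,"turn": 0}]' --hand 255 --squeeze 40

```text
time_s: 14.92
ee_pos: [0.4703, 0.0749, 0.1798]
tcp_rot: [0.0, 1.0, 0.0, 0.001]
wrist_force: [-1.1, 0.8, 6.1]
grip_width: 0.0247
gripper_force: 39.9
```

Call:
jog_arm --increments '[{"tx": 0,"ty": 0,"tz": -3,"turn": 0},{"tx": 0,"ty": 0,"tz": -10,"turn": 0},{"tx": 0,"ty": 0,"tz": -20,"turn": 0}]'

```text
time_s: 15.3
ee_pos: [0.4694, 0.0749, 0.199]
tcp_rot: [-0.0, 1.0, 0.0, -0.0]
wrist_force: [0.4, 0.6, -1.5]
grip_width: 0.0247
gripper_force: 39.4
```

Call:
jog_arm --increments '[{"tx": 0,"ty": 0,"tz": -25,"turn": 0},{"tx": 2,"ty": 1,"tz": -50,"turn": 0},{"tx": 12,"ty": 5,"tz": -62,"turn": 0},{"tx": 32,"ty": 14,"tz": -65,"turn": 0},{"tx": 62,"ty": 26,"tz": -65,"turn": 0}]'

```text
time_s: 15.92
ee_pos: [0.5324, 0.0487, 0.2641]
tcp_rot: [0.0, 1.0, 0.0, 0.0]
wrist_force: [0.3, -0.1, -1.4]
grip_width: 0.0248
gripper_force: 39.5
```

Call:
jog_arm --increments '[{"tx": 35,"ty": 15,"tz": 0,"turn": 0},{"tx": 70,"ty": 30,"tz": 0,"turn": 0},{"tx": 105,"ty": 44,"tz": 0,"turn": 0},{"tx": 130,"ty": 54,"tz": 0,"turn": 0},{"tx": 140,"ty": 59,"tz": 0,"turn": 0}]'

```text
time_s: 16.55
ee_pos: [0.6728, -0.0109, 0.2631]
tcp_rot: [0.0, 1.0, -0.0, -0.0]
wrist_force: [0.1, -0.3, -3.1]
grip_width: 0.0246
gripper_force: 39.5
```

Call:
jog_arm --increments '[{"tx": 0,"ty": 0,"tz": 10,"turn": 0},{"tx": 0,"ty": 0,"tz": 35,"turn": 0},{"tx": 0,"ty": 0,"tz": 60,"turn": 0},{"tx": 0,"ty": 0,"tz": 73,"turn": 0},{"tx": 0,"ty": 0,"tz": 77,"turn": 0}]'

```text
time_s: 17.18
ee_pos: [0.6708, -0.0095, 0.1855]
tcp_rot: [-0.0, 1.0, 0.0, -0.001]
wrist_force: [0.1, 0.1, -1.7]
grip_width: 0.0243
gripper_force: 39.4
```

Call:
jog_arm --increments '[{"tx": 0,"ty": 0,"tz": 1,"turn": 0},{"tx": 0,"ty": 0,"tz": 1.5,"turn": 0},{"tx": 0,"ty": 0,"tz": 1.5,"turn": 0}]'

```text
time_s: 17.55
ee_pos: [0.6721, -0.01, 0.186]
tcp_rot: [0.0, 1.0, 0.0, 0.001]
wrist_force: [-1.1, -0.7, -1.6]
grip_width: 0.0247
gripper_force: 39.5
```

Call:
jog_arm --increments '[{"tx": 0,"ty": 0,"tz": 0.5,"turn": 0},{"tx": 0,"ty": 0,"tz": 1,"turn": 0},{"tx": 0,"ty": 0,"tz": 1,"turn": 0}]'

```text
time_s: 17.92
ee_pos: [0.6719, -0.01, 0.1848]
tcp_rot: [0.0, 1.0, 0.0, 0.0]
wrist_force: [-1.4, 0.9, 3.2]
grip_width: 0.0242
gripper_force: 39.9
```

Call:
jog_arm --increments '[{"tx": 0,"ty": 0,"tz": 0.5,"turn": 0},{"tx": 0,"ty": 0,"tz": 0.5,"turn": 0}]'

```text
time_s: 18.18
ee_pos: [0.6719, -0.01, 0.1848]
tcp_rot: [0.0, 1.0, 0.0, 0.0]
wrist_force: [-4.8, -1.0, 6.4]
grip_width: 0.0246
gripper_force: 40.4
```

Call:
jog_arm --increments '[{"tx": 0,"ty": 0,"tz": -0.5,"turn": 0},{"tx": 0,"ty": 0,"tz": -0.5,"turn": 0},{"tx": 0,"ty": 0,"tz": -0.5,"turn": 0},{"tx": 0,"ty": 0,"tz": -0.5,"turn": 0}]' --hand 75

```text
time_s: 18.68
ee_pos: [0.6717, -0.01, 0.184]
tcp_rot: [-0.0, 1.0, 0.0, -0.0]
wrist_force: [-0.1, 0.1, -0.4]
grip_width: 0.0601
gripper_force: 0.0
```

Call:
jog_arm --increments '[{"tx": 0,"ty": 0,"tz": -15,"turn": 0},{"tx": 0,"ty": 0,"tz": -40,"turn": 0},{"tx": 0,"ty": 0,"tz": -70,"turn": 0},{"tx": 0,"ty": 0,"tz": -95,"turn": 0},{"tx": -20,"ty": 13,"tz": -103,"turn": 0}]'

```text
time_s: 19.3
ee_pos: [0.6531, -0.0227, 0.2911]
tcp_rot: [0.001, 1.0, 0.001, 0.003]
wrist_force: [0.4, -0.4, -0.1]
grip_width: 0.0601
gripper_force: 0.0
```

Call:
jog_arm --increments '[{"tx": -40,"ty": 27,"tz": 0,"turn": 0},{"tx": -85,"ty": 57,"tz": 0,"turn": 0},{"tx": -130,"ty": 87,"tz": 0,"turn": 0},{"tx": -175,"ty": 118,"tz": 0,"turn": 0},{"tx": -210,"ty": 142,"tz": 0,"turn": 0}]'

```text
time_s: 19.92
ee_pos: [0.4403, -0.166, 0.2883]
tcp_rot: [0.001, 1.0, -0.0, 0.001]
wrist_force: [1.6, -1.3, 0.9]
grip_width: 0.0603
gripper_force: 0.0
```

Call:
jog_arm --increments '[{"tx": -13,"ty": 8,"tz": 5,"turn": 0},{"tx": -13,"ty": 8,"tz": 35,"turn": 0},{"tx": -13,"ty": 8,"tz": 70,"turn": 0},{"tx": -13,"ty": 8,"tz": 85,"turn": 0},{"tx": -13,"ty": 8,"tz": 85,"turn": 0}]'

```text
time_s: 20.55
ee_pos: [0.4289, -0.1727, 0.2016]
tcp_rot: [-0.001, 1.0, 0.0, -0.001]
wrist_force: [-0.6, -0.2, -0.2]
grip_width: 0.06
gripper_force: 0.0
```

Call:
jog_arm --increments '[{"tx": 0,"ty": 0,"tz": 12,"turn": 0},{"tx": 0,"ty": 0,"tz": 22,"turn": 0},{"tx": 0,"ty": 0,"tz": 26,"turn": 0}]'

```text
time_s: 20.92
ee_pos: [0.4287, -0.1729, 0.1757]
tcp_rot: [-0.0, 1.0, 0.0, -0.0]
wrist_force: [-1.0, -0.1, 0.6]
grip_width: 0.0599
gripper_force: 0.0
```

Call:
jog_arm --increments '[{"tx": 0,"ty": 0,"tz": 0,"turn": 0},{"tx": 0,"ty": 0,"tz": 0,"turn": 0},{"tx": 0,"ty": 0,"tz": 0,"turn": 0},{"tx": 0,"ty": 0,"tz": 0,"turn": 0},{"tx": 0,"ty": 0,"tz": 0,"turn": 0}]' --hand 255 --squeeze 40

```text
time_s: 21.55
ee_pos: [0.4289, -0.1732, 0.1766]
tcp_rot: [0.0, 1.0, 0.0, 0.0]
wrist_force: [-0.9, 0.4, 4.9]
grip_width: 0.0268
gripper_force: 39.7
```

Call:
jog_arm --increments '[{"tx": 0,"ty": 0,"tz": -3,"turn": 0},{"tx": 0,"ty": 0,"tz": -10,"turn": 0},{"tx": 0,"ty": 0,"tz": -20,"turn": 0}]'

```text
time_s: 21.92
ee_pos: [0.4286, -0.1729, 0.1965]
tcp_rot: [-0.0, 1.0, 0.0, -0.0]
wrist_force: [-0.2, -0.9, -1.8]
grip_width: 0.0264
gripper_force: 39.4
```

Call:
jog_arm --increments '[{"tx": 0,"ty": 0,"tz": -25,"turn": 0},{"tx": 2,"ty": -2,"tz": -50,"turn": 0},{"tx": 12,"ty": -11,"tz": -62,"turn": 0},{"tx": 32,"ty": -29,"tz": -65,"turn": 0},{"tx": 60,"ty": -54,"tz": -65,"turn": 0}]'

```text
time_s: 22.55
ee_pos: [0.4896, -0.1183, 0.2617]
tcp_rot: [0.0, 1.0, -0.0, 0.0]
wrist_force: [1.3, -0.3, -0.7]
grip_width: 0.0266
gripper_force: 39.5
```

Call:
jog_arm --increments '[{"tx": 30,"ty": -27,"tz": 0,"turn": 0},{"tx": 60,"ty": -54,"tz": 0,"turn": 0},{"tx": 90,"ty": -81,"tz": 0,"turn": 0},{"tx": 110,"ty": -100,"tz": 0,"turn": 0},{"tx": 119,"ty": -108,"tz": 0,"turn": 0}]'

```text
time_s: 23.18
ee_pos: [0.6085, -0.0092, 0.2608]
tcp_rot: [-0.0, 1.0, 0.001, -0.0]
wrist_force: [0.2, -0.2, -1.2]
grip_width: 0.0262
gripper_force: 39.5
```

Call:
jog_arm --increments '[{"tx": 0,"ty": 0,"tz": 10,"turn": 0},{"tx": 0,"ty": 0,"tz": 35,"turn": 0},{"tx": 0,"ty": 0,"tz": 60,"turn": 0},{"tx": 0,"ty": 0,"tz": 74,"turn": 0},{"tx": 0,"ty": 0,"tz": 78,"turn": 0}]'

```text
time_s: 23.8
ee_pos: [0.6069, -0.0115, 0.182]
tcp_rot: [-0.0, 1.0, -0.0, -0.001]
wrist_force: [0.6, 0.1, -0.8]
grip_width: 0.0264
gripper_force: 39.5
```

Call:
jog_arm --increments '[{"tx": 0,"ty": 0,"tz": 0.5,"turn": 0},{"tx": 0,"ty": 0,"tz": 1,"turn": 0},{"tx": 0,"ty": 0,"tz": 1.5,"turn": 0},{"tx": 0,"ty": 0,"tz": 1.5,"turn": 0}]'

```text
time_s: 24.3
ee_pos: [0.6079, -0.011, 0.1821]
tcp_rot: [0.0, 1.0, 0.0, 0.0]
wrist_force: [0.2, 0.4, -1.2]
grip_width: 0.0268
gripper_force: 39.5
```

Cmd z is about .182, still just above contact, so I'll ease it down.

Call:
jog_arm --increments '[{"tx": 0,"ty": 0,"tz": 0.5,"turn": 0},{"tx": 0,"ty": 0,"tz": 1,"turn": 0},{"tx": 0,"ty": 0,"tz": 1,"turn": 0}]'

```text
time_s: 24.68
ee_pos: [0.6079, -0.011, 0.1816]
tcp_rot: [0.0, 1.0, 0.0, 0.0]
wrist_force: [-3.1, 0.2, 5.9]
grip_width: 0.0266
gripper_force: 40.2
```

Call:
jog_arm --increments '[{"tx": 0,"ty": 0,"tz": -0.5,"turn": 0},{"tx": 0,"ty": 0,"tz": -0.5,"turn": 0},{"tx": 0,"ty": 0,"tz": -0.5,"turn": 0},{"tx": 0,"ty": 0,"tz": -0.5,"turn": 0}]' --hand 75

```text
time_s: 25.18
ee_pos: [0.6077, -0.011, 0.1811]
tcp_rot: [-0.0, 1.0, 0.0, -0.0]
wrist_force: [0.1, 0.0, 0.1]
grip_width: 0.0603
gripper_force: 0.0
```

Call:
jog_arm --increments '[{"tx": 0,"ty": 0,"tz": -15,"turn": 0},{"tx": 0,"ty": 0,"tz": -40,"turn": 0},{"tx": 0,"ty": 0,"tz": -70,"turn": 0},{"tx": -5,"ty": 2,"tz": -85,"turn": 0},{"tx": -30,"ty": 15,"tz": -90,"turn": 0}]'

```text
time_s: 25.8
ee_pos: [0.5783, -0.026, 0.2732]
tcp_rot: [0.0, 1.0, 0.001, 0.002]
wrist_force: [-0.4, -0.7, -0.1]
grip_width: 0.0604
gripper_force: 0.0
```

Call:
jog_arm --increments '[{"tx": -35,"ty": 17,"tz": 0,"turn": 0},{"tx": -70,"ty": 34,"tz": 0,"turn": 0},{"tx": -97,"ty": 47,"tz": 15,"turn": 0},{"tx": -107,"ty": 52,"tz": 40,"turn": 0},{"tx": -107,"ty": 52,"tz": 65,"turn": 0}]'

```text
time_s: 26.42
ee_pos: [0.4697, -0.0784, 0.206]
tcp_rot: [0.0, 1.0, -0.0, 0.0]
wrist_force: [0.8, -0.7, 0.5]
grip_width: 0.0603
gripper_force: 0.0
```

Call:
jog_arm --increments '[{"tx": 0,"ty": 0,"tz": 10,"turn": 0},{"tx": 0,"ty": 0,"tz": 18,"turn": 0},{"tx": 0,"ty": 0,"tz": 18,"turn": 0}]'

```text
time_s: 26.8
ee_pos: [0.4709, -0.078, 0.1882]
tcp_rot: [-0.0, 1.0, 0.0, -0.0]
wrist_force: [0.3, 0.8, -0.2]
grip_width: 0.0602
gripper_force: 0.0
```

Call:
jog_arm --increments '[{"tx": 0,"ty": 0,"tz": 6,"turn": 0},{"tx": 0,"ty": 0,"tz": 12.5,"turn": 0},{"tx": 0,"ty": 0,"tz": 12.5,"turn": 0}]'

```text
time_s: 27.18
ee_pos: [0.4705, -0.0779, 0.1752]
tcp_rot: [-0.0, 1.0, 0.0, -0.0]
wrist_force: [0.0, 0.1, 0.2]
grip_width: 0.0602
gripper_force: 0.0
```

Call:
jog_arm --increments '[{"tx": 0,"ty": 0,"tz": 0,"turn": 0},{"tx": 0,"ty": 0,"tz": 0,"turn": 0},{"tx": 0,"ty": 0,"tz": 0,"turn": 0},{"tx": 0,"ty": 0,"tz": 0,"turn": 0},{"tx": 0,"ty": 0,"tz": 0,"turn": 0}]' --hand 255 --squeeze 30

```text
time_s: 27.8
ee_pos: [0.4709, -0.0781, 0.176]
tcp_rot: [0.0, 1.0, 0.0, 0.0]
wrist_force: [-0.8, 0.7, 4.6]
grip_width: 0.0287
gripper_force: 29.7
```

Call:
jog_arm --increments '[{"tx": 0,"ty": 0,"tz": -3,"turn": 0},{"tx": 0,"ty": 0,"tz": -10,"turn": 0},{"tx": 0,"ty": 0,"tz": -20,"turn": 0}]'

```text
time_s: 28.18
ee_pos: [0.4706, -0.078, 0.196]
tcp_rot: [-0.0, 1.0, 0.0, -0.0]
wrist_force: [0.4, -0.5, 0.7]
grip_width: 0.0289
gripper_force: 29.6
```

Call:
jog_arm --increments '[{"tx": 0,"ty": 0,"tz": -25,"turn": 0},{"tx": 1,"ty": 3,"tz": -45,"turn": 0},{"tx": 4,"ty": 18,"tz": -53,"turn": 0},{"tx": 10,"ty": 46,"tz": -55,"turn": 0},{"tx": 19,"ty": 86,"tz": -55,"turn": 0}]'

```text
time_s: 28.8
ee_pos: [0.4899, -0.165, 0.2509]
tcp_rot: [0.0, 1.0, 0.001, 0.0]
wrist_force: [0.6, -0.3, -0.7]
grip_width: 0.0285
gripper_force: 29.7
```

Call:
jog_arm --increments '[{"tx": 9,"ty": 42,"tz": 0,"turn": 0},{"tx": 19,"ty": 85,"tz": 0,"turn": 0},{"tx": 29,"ty": 128,"tz": 0,"turn": 0},{"tx": 37,"ty": 165,"tz": 0,"turn": 0},{"tx": 41,"ty": 183,"tz": 0,"turn": 0}]'

```text
time_s: 29.42
ee_pos: [0.5305, -0.3496, 0.2503]
tcp_rot: [0.0, 1.0, -0.001, -0.0]
wrist_force: [0.3, -0.1, 0.2]
grip_width: 0.0287
gripper_force: 29.7
```

Call:
jog_arm --increments '[{"tx": 0,"ty": 0,"tz": 5,"turn": 0},{"tx": 0,"ty": 0,"tz": 28,"turn": 0},{"tx": 0,"ty": 0,"tz": 52,"turn": 0},{"tx": 0,"ty": 0,"tz": 64,"turn": 0},{"tx": 0,"ty": 0,"tz": 68,"turn": 0}]'

```text
time_s: 30.05
ee_pos: [0.5306, -0.3459, 0.1818]
tcp_rot: [-0.001, 1.0, 0.001, -0.001]
wrist_force: [0.7, -0.1, -0.7]
grip_width: 0.0286
gripper_force: 29.7
```

Call:
jog_arm --increments '[{"tx": 0,"ty": 0,"tz": 0.5,"turn": 0},{"tx": 0,"ty": 0,"tz": 1,"turn": 0},{"tx": 0,"ty": 0,"tz": 1.5,"turn": 0},{"tx": 0,"ty": 0,"tz": 1.5,"turn": 0}]'

```text
time_s: 30.55
ee_pos: [0.5309, -0.3472, 0.1815]
tcp_rot: [0.0, 1.0, 0.0, 0.0]
wrist_force: [-0.2, 0.3, -1.1]
grip_width: 0.0287
gripper_force: 29.7
```

Call:
jog_arm --increments '[{"tx": 0,"ty": 0,"tz": 0.5,"turn": 0},{"tx": 0,"ty": 0,"tz": 1,"turn": 0},{"tx": 0,"ty": 0,"tz": 1,"turn": 0}]'

```text
time_s: 30.92
ee_pos: [0.5309, -0.3472, 0.181]
tcp_rot: [0.0, 1.0, 0.0, 0.0]
wrist_force: [-2.2, 1.9, 6.5]
grip_width: 0.029
gripper_force: 30.2
```

Contact. I'll release, rise and back away from the work area for a check.

Call:
jog_arm --increments '[{"tx": 0,"ty": 0,"tz": -0.5,"turn": 0},{"tx": 0,"ty": 0,"tz": -0.5,"turn": 0},{"tx": 0,"ty": 0,"tz": -0.5,"turn": 0},{"tx": 0,"ty": 0,"tz": -0.5,"turn": 0}]' --hand 75

```text
time_s: 31.42
ee_pos: [0.5308, -0.347, 0.1805]
tcp_rot: [-0.0, 1.0, 0.0, -0.0]
wrist_force: [-1.0, -0.1, -0.3]
grip_width: 0.0603
gripper_force: 0.0
```

Call:
jog_arm --increments '[{"tx": 0,"ty": 0,"tz": -15,"turn": 0},{"tx": 0,"ty": 0,"tz": -40,"turn": 0},{"tx": 0,"ty": 0,"tz": -75,"turn": 0},{"tx": 0,"ty": 0,"tz": -110,"turn": 0},{"tx": -10,"ty": 5,"tz": -140,"turn": 0}]'

```text
time_s: 32.05
ee_pos: [0.5213, -0.3519, 0.3236]
tcp_rot: [0.001, 1.0, 0.001, 0.001]
wrist_force: [0.1, 0.7, -0.3]
grip_width: 0.0601
gripper_force: 0.0
```

Call:
jog_arm --increments '[{"tx": -45,"ty": 20,"tz": -10,"turn": 0},{"tx": -90,"ty": 40,"tz": -20,"turn": 0},{"tx": -135,"ty": 60,"tz": -30,"turn": 0},{"tx": -180,"ty": 80,"tz": -40,"turn": 0},{"tx": -220,"ty": 100,"tz": -40,"turn": 0}]'

```text
time_s: 32.67
ee_pos: [0.2995, -0.4529, 0.3631]
tcp_rot: [0.002, 1.0, 0.0, 0.001]
wrist_force: [-0.2, -0.3, -0.1]
grip_width: 0.0604
gripper_force: 0.0
```

Run:
```python
from h import *
from plant import r, viewer
t=viewer.capture("top");s=viewer.capture("side")
pickle.dump(t,open("top1.pkl","wb"));pickle.dump(s,open("side1.pkl","wb"))
cv2.imwrite("pics/f1.png",cv2.resize(t["color"][150:350,130:530],None,fx=2,fy=2)[:,:,::-1])
cv2.imwrite("pics/f2.png",s["color"][:,:,::-1]); print(r.read_state()["ee_pos"])
```

```text
[ 0.29780152 -0.45388623  0.36230895]
```

View pics/f1.png

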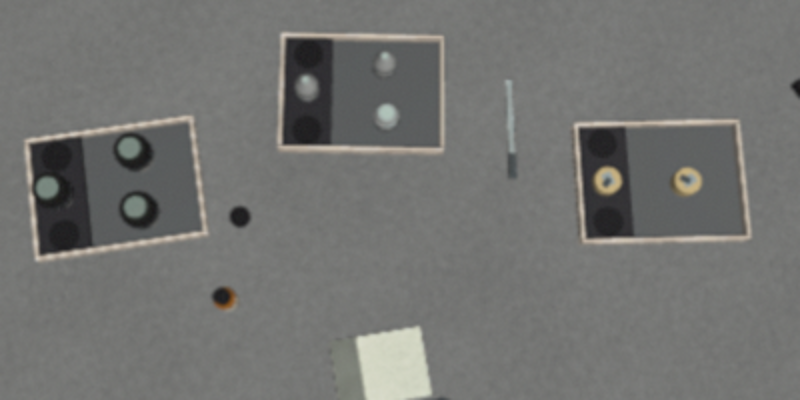

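View pics/f2.png

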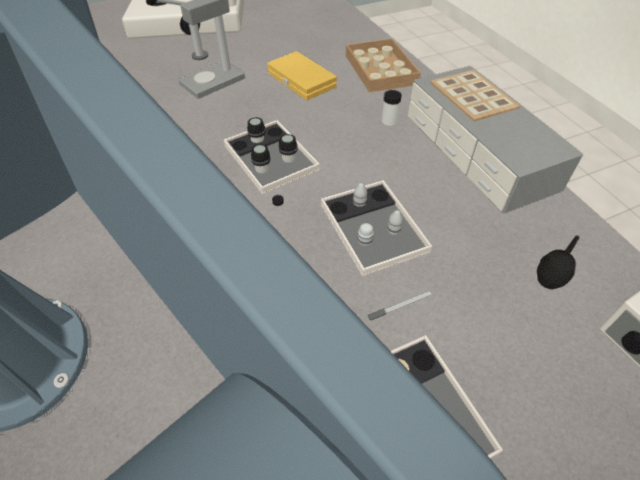

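The top view shows both eyepieces upright at (132,151) and (137,209), the objectives at (385,63) and (387,116), and the ore mount at (687,181). All are on the free foam, and the bottle is unmoved at (224,298). The side view confirms the eyepieces and objectives stand upright, but the arm hides the ore mount and bottle there. I'll hand the job in.

```bash
python3 -c "
from plant import r
print(r.finish_job())"
```

```text
the job is handed in; nothing more can be done
None
```

The job is handed in: both objectives, both eyepieces and the ore mount stand on the free floor of their matching trays, and the oil bottle is where it was. The final top view showed this, but `finish_job` gave no verdict.

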